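# Seat a keyed shaft in the spring-mounted hub of a load cell and hold the preload

## Robot

A 6-joint arm with a two-finger parallel gripper is mounted at the origin on the work surface. World frame = base frame: x ahead of the robot, y to its left, z up, the work surface at z = 0. Lengths are in mm, angles in degrees, forces in N, time in s.
With the tool pointing down it reaches from about 300 to 850 mm from the base axis. Payload 4.2 kg.
Tool frame: the origin (TCP) lies between the finger pads, 19 mm behind the fingertips; this is the grasp point; z points along the fingers, y is the line along which they close (so a half turn about z gives the same grasp; the last joint's range is limited). The gripper opens to 91 mm and grips with 3 to 60 N. Pads are 32 mm wide; open, the fingers measure 118 mm over their backs; the gripper's body (76 mm by 178 mm) begins 60 mm behind the grasp point.
Start: joints at [-64.744, 18.312, 89.639, -0, 72.044, -1.146], TCP at [255.687, -515.039, 232.776] pointing down, gripper open.
Joint ranges: [-177.97, 177.97], [-48.28, 115.42], [12.27, 149.76], [-77.06, 257.06], [2.81, 150.46], [-146.56, 146.56]. Speed limits (degrees/s): [147.25, 147.25, 180, 180, 180, 180].

## Interface

Orientations are given as [roll, pitch, yaw] about the fixed x, y, z axes, in that order (R = Rz(yaw) Ry(pitch) Rx(roll)).
In Python, from workcell import * gives the robot as it stands. The module is installed in compiled form; this text tells all that it offers.
- The arm moves only by the tool send_rows, never from a script. Its argument "deltas" is a list of rows, each a list of 2 entries, a list of its own where there are three numbers: the shift along the tool's x, y, z normalised to -1 to 1, where 1 is 0.5 m, then the turn, a rotation vector about the tool's x, y, z normalised to -1 to 1, where 1 is 0.5 rad. A call has 1 to 10 rows; each row shifts and turns the commanded pose from where the row before left it, along the tool's axes as they then stand; what a row does not reach is not made up. A row lasts 1/10 s, in which the tool goes at most 50 mm and 8.59 degrees, less where a joint would pass 70% of its speed; a pose out of reach is approached as far as the arm can. A call with a number of a shift or a turn outside -1 to 1 is refused whole. A call with a gripper value outside its range is refused whole. "grip" is the closure, from 0 (fully open) to 1 (shut), set as the call begins (left out, the last holds). The fingers move at their own pace and stop on an object; "grip_force" is the grip in N (left out, the last holds). Time passes only in rows, so rows that do not move let the fingers close. It gives the time, the measured TCP pose, the force, the opening and the grip force at its end, in the units of the state.
- state(): the state, without advancing time (a new reading comes with each control period).
- grab_frame(name): name is "scene" or "top" or "wrist"; returns the picture (420x560x3 uint8, red, green, blue); there is no depth.
- calibration(name): a dict with "mtx" (3x3 intrinsics, pixels), "R" (3x3) and "t" (3): a world point X has camera coordinates R X + t. Camera axes: x right, y down, z forward; pixel columns grow to the right and rows downward; lengths in mm; the calibration is good to about 2 mm. A picture is of the moment at which its call begins: read the wrist's pose just before it. calibration takes no time and is no camera call; for the wrist camera it gives the pose at the moment of the call.
- job_done(): hands the job in; it is judged then, once.
Trained networks look in the newest picture that a camera, given by its name, has taken for a name from the list of things; names that differ only in an ending like _2 or _b are one class to them, and where a whole thing is asked for, a point or a joint stands for the part that bears it (a point fixed in the world has none). Each returns a list of dicts, best first, with "p" (0 to 1); they miss things now and then, are a little off and sometimes report something else, mostly with a low value. They report only what shows in the picture. A call takes as long as a camera call. They do not tell look-alikes from the thing itself.
- trace(camera, label): "pixels" (420x560 bool, what is visible of it) and "bbox" ([left, top, width, height] in pixels, round what is visible of it).
The state is a dict: "time_s": time; "qpos": joint angles; "qvel": joint speeds; "effort": joint torques, N m; "ee_pos": TCP position; "ee_rot": TCP orientation; "force": force on the tool from outside, world axes, zero at the start; "torque": the same for the moment, N m; "gripper_width": finger opening in mm; "gripper_force": force on a finger pad.
Only numpy, scipy, OpenCV 4.12 (cv2) and the standard library are available. Lean on these libraries where they do the work, as an engineer would, in place of code of your own. Each camera call takes 0.05 s, during which the arm holds its last target. There are 200 camera calls.

## Task

Take the shaft that has a key along its side (not the plain round one) out of the cream rack, put it into the hub of the load cell and turn it until the key slips into the keyway and the collar sits on the hub's rim. Then keep pushing so that the spring-mounted hub stays sunk by about 6 mm, and finish while still gripping the shaft by its head and pressing it down. Be gentle: never drive the hub down to its bottom stop (15 mm), and leave everything else where it stands.

Things in the scene. Friction and masses are not known exactly. Their poses are not given: they have to be found in the camera images.
- keyed_shaft: Loose steel shaft, 98 mm long, 0.3 kg, upright in one of the rack's holes. Origin: centre of its lower end, z up. Round, 22 mm across (lowest 5 mm tapered from 18 mm) up to a collar 44 mm across (46 to 54 mm up), then a square head. Key: 6 mm wide, on the +x side, 17 to 44 mm up, reaching 16 mm from the axis. A tab 6 mm wide sticks 8 mm out of the collar above the key.
- keyed_shaft_head (a point): Centre of the keyed shaft's square head, 76 mm above the lower end. The head is 26 x 26 mm and 44 mm tall (54 to 98 mm up), its flats square to the shaft's x and y axes: grip it by two facing flats, from above.
- shaft_collar (a point): Centre of the collar's underside on the keyed shaft, 46 mm above the lower end; this face rests on the hub's rim when the shaft is home.
- hub_mouth (a point): Centre of the bore's mouth in the hub's flat top, 102 mm above the table unloaded; moves with the hub; z up. Hub: twelve-sided, 60 mm across. Bore: vertical, 24.4 mm across, 48 mm deep. Keyway: slot 9 mm wide on the +x side, full depth, reaching 18 mm from the axis. The key fits when the shaft's x axis points along this x axis within about 0.1 rad. The hub does not turn.
- gauge: Load cell base fixed to the table: grey plate 150 x 150 x 30 mm, origin at the centre of its underside. The steel hub floats on a spring over its centre; a flange 92 mm across at the hub's foot, 46 mm above the table.
- hub (a joint): How far the hub has sunk on its spring, in m: 0 up, 0.015 at the bottom stop. It starts to sink at about 1 N and takes 1.5 N more per mm (10 N at 6 mm, 23.5 N at the stop; the shaft's own weight of about 3 N counts). It rises again when the push is taken away.
- rack: Fixed cream plastic block 100 x 200 x 30 mm (x, y, z), origin at the centre of its underside. Two holes 24.5 mm across, 12 mm deep, at y = +55 and -55 mm on its own y axis; the shafts stand in them with their lower ends 18 mm above the table.
- plain_shaft: The same as the keyed shaft but without key and tab; stands in the rack's other hole. To be left alone. Origin: centre of its lower end.
- weight_rack: Brass weight 28 mm across, 14 mm tall (wire loop on top), on the rack between the shafts. Leave alone.
- weight_gauge: Brass weight 24 mm across, 12 mm tall, on a corner of the load cell's base. Leave alone.
- weight_a: Brass weight 60 mm across, 28 mm tall, on the bench behind. Leave alone.
- weight_b: Brass weight 44 mm across, 20 mm tall, on the bench behind. Leave alone.
- mouse: Black computer mouse, 100 x 58 x 33 mm, on the bench behind. Leave alone.
Not all that is in view belongs to the job. Leave any pink or red look-alike of the gauge alone. What is shaped like the keyed_shaft but blue is not meant.

How it is judged (in metres and radians):
On the way, in this order (a step that is already met when the one before it is completed fails the run):
1. the keyed shaft is lifted out of the rack, its lower end over 40 mm above the table (height (world z) of keyed_shaft above 0.04 m), for 0.1 s.
2. the key is in the keyway: the collar is less than 22 mm above the hub's rim, over the bore (z of shaft_collar in the frame of hub_mouth below 0.022 m and horizontal distance between shaft_collar and hub_mouth below 0.005 m), for 0.1 s.
At the end, for the whole second after the job is handed in: Keyed shaft home: collar within 3 mm of the hub rim, 4 mm of the bore axis, 0.07 rad of its direction, 0.2 rad of the keyway; hub held 3 to 10 mm down; fingers still on the shaft, TCP within 35 mm of its head centre; everything else within 30 mm of its start (z of shaft_collar in the frame of hub_mouth below 0.003 m and horizontal distance between shaft_collar and hub_mouth below 0.004 m and angle between the z axis of keyed_shaft and the z axis of hub_mouth, either way round below 0.07 rad and angle between the x axis of keyed_shaft and the x axis of hub_mouth, either way round below 0.2 rad and value of joint hub between 0.003 and 0.01 m and contact force between the fingers and keyed_shaft above 2 N and distance between the grasp point and keyed_shaft_head below 0.035 m and distance of each of plain_shaft, weight_rack, weight_gauge, weight_a, weight_b, mouse from where it was at the start of the episode below 0.03 m); the arm keeps its last pose, push and grip.
It fails at once if the hub is driven down to its bottom stop (over 14 mm) (value of joint hub above 0.014 m).
It fails at once if the plain shaft, a weight or the mouse is moved by more than 30 mm (distance of any of plain_shaft, weight_rack, weight_gauge, weight_a, weight_b, mouse from where it was at the start of the episode above 0.03 m).
It also fails if it takes over 45 s, if anything falls off the work surface, if the arm or the gripper's body presses on something with over 40 N, if the wrist force passes 120 N, or if a joint passes its speed limit or range.

## Working session

There is one attempt and no reset: what is moved stays moved. The work goes in short steps, Python scripts to look and compute and a tool call to move; the robot and the scene stay as the last step left them, time stands still between calls to the robot, and variables do not carry over. Pictures are saved under pics/ and viewed, at most 10 in all, crops included, and the job is handed in when it is done.

Besides the shell and the picture viewer there is one more tool, called after "Call:" as name(argument=value, ...) on one line, values as JSON. send_rows: Moves the arm, as the interface text tells. Scaled input: -1 to 1 covers 0.5 m each way for a shift and 0.5 rad each way for a turn. Its arguments: {"type":"object","properties":{"deltas":{"type":"array","items":{"type":"array"}},"grip":{"type":"number"},"grip_force":{"type":"number"}},"required":["deltas"]}

```bash
mkdir -p pics; python3 - <<'E'
from workcell import *
import cv2,numpy as np
a=grab_frame("scene");b=grab_frame("top")
for n,i in(("scene",a),("top",b)):
    cv2.imwrite(f"pics/{n}.png",cv2.cvtColor(i,cv2.COLOR_RGB2BGR))
    c=calibration(n);print(n,c["mtx"].round(1).tolist(),c["R"].round(4).tolist(),c["t"].round(1).tolist())
    for l in("keyed_shaft","gauge","hub_mouth","rack"):
        print(l,[(round(d["p"],2),d["bbox"]) for d in trace(n,l)])
print(state())
E
```

```text
scene [[522.5, 0.0, 281.3], [0.0, 522.5, 208.8], [0.0, 0.0, 1.0]] [[0.7886, 0.6148, 0.0109], [0.5108, -0.6451, -0.5683], [-0.3423, 0.4538, -0.8227]] [-487.6, -210.4, 1317.4]
keyed_shaft [(0.83, [179.3, 224.6, 26.0, 34.5]), (0.7, [143.4, 196.4, 19.7, 31.8]), (0.23, [344.9, 239.6, 30.3, 30.4])]
gauge [(0.95, [249.7, 139.8, 89.1, 72.3]), (0.56, [356.2, 115.2, 88.3, 72.4])]
hub_mouth [(0.92, [275.0, 136.9, 39.3, 44.4]), (0.61, [292.0, 65.9, 36.7, 38.2]), (0.58, [382.7, 116.6, 41.6, 38.5])]
rack [(0.92, [129.5, 234.0, 95.0, 97.3])]
top [[380.8, 0.0, 274.7], [0.0, 380.8, 204.7], [0.0, 0.0, 1.0]] [[-0.0268, -0.9993, 0.0254], [-0.9936, 0.0239, -0.1106], [0.1099, -0.0282, -0.9935]] [66.0, 573.7, 947.8]
keyed_shaft [(0.83, [331.2, 279.6, 19.7, 21.4]), (0.64, [336.1, 231.9, 15.1, 18.2]), (0.27, [190.6, 193.1, 65.6, 71.5])]
gauge [(0.96, [190.3, 196.1, 66.3, 67.9]), (0.87, [109.1, 140.8, 63.3, 61.2]), (0.83, [98.0, 247.5, 70.6, 67.1])]
hub_mouth [(0.8, [111.1, 263.5, 40.8, 36.4]), (0.73, [201.6, 211.4, 39.0, 42.1]), (0.59, [113.8, 153.5, 41.3, 39.1])]
rack [(0.82, [319.7, 207.4, 81.7, 53.8]), (0.32, [205.0, 138.4, 22.0, 13.4])]
{'time_s': 0.5, 'qpos': array([-6.47439805e+01,  1.83145953e+01,  8.96427966e+01,  2.96921144e-04,
        7.20433420e+01, -1.14531189e+00]), 'qvel': array([-0.06412064,  0.01524128, -0.08518365,  0.01955095,  0.03369938,
       -0.0114583 ]), 'effort': array([ 5.58239731e-05, -4.11992991e+01, -2.32038313e+01,  7.29123247e-02,
        3.84681509e-02, -1.11294065e-05]), 'ee_pos': array([ 255.68117764, -515.01710583,  232.72310984]), 'ee_rot': array([-1.79999272e+02, -2.97070004e-04,  2.64012399e+01]), 'force': array([-0.51116186,  0.49379424, -0.0169654 ]), 'torque': array([-0.0298574 , -0.00974061,  0.02336738]), 'gripper_force': 0.0, 'gripper_width': 91.10728029125198}
```

View pics/scene.png

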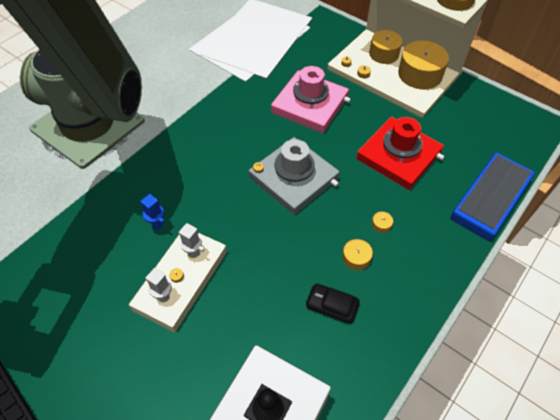

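View pics/top.png

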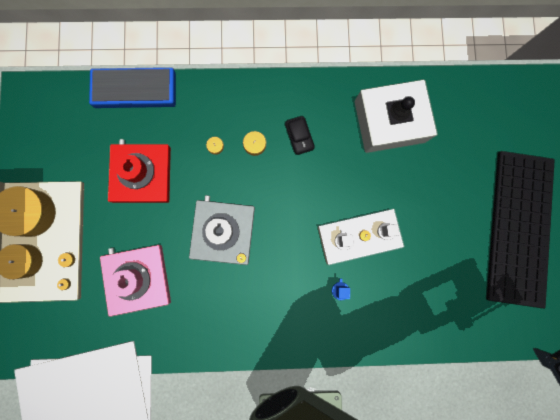

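The scene view shows the grey gauge at (294,175), with pink and red look-alikes at (311,95) and (402,150). The rack shafts are at (190,238) and (158,285), and a blue decoy sits at (152,210). Next I'll enlarge the two rack shafts and the hub to tell which shaft is keyed.

```bash
cat > h.py <<'E'
from workcell import *
import cv2,numpy as np
from scipy.spatial.transform import Rotation as Ro
def w(cam,u,v,z,c=None):
    c=c or calibration(cam);R,t=np.array(c["R"]),np.array(c["t"])
    d=R.T@np.linalg.solve(c["mtx"],[u,v,1.]);o=-R.T@t
    return o+d*(z-o[2])/d[2]
def px(cam,X,c=None):
    c=c or calibration(cam);p=c["mtx"]@(np.array(c["R"])@X+np.array(c["t"]));return p[:2]/p[2]
def save(img,n):cv2.imwrite(f"pics/{n}.png",cv2.cvtColor(img,cv2.COLOR_RGB2BGR))
def mv(x,y,z,yaw):
    "shift/turn in row units (sum) from measured pose to target, tool down"
    s=state();R=Ro.from_euler("xyz",s["ee_rot"],degrees=True);T=Ro.from_euler("xyz",[180,0,yaw],degrees=True)
    print("shift",(R.inv().apply(np.array([x,y,z])-s["ee_pos"])/500).round(4),"turn",((R.inv()*T).as_rotvec()/.5).round(3))
E
python3 - <<'E'
from h import *
a=grab_frame("scene");b=grab_frame("top")
f=lambda i,x,y,ww,hh,s:cv2.resize(i[y:y+hh,x:x+ww],None,fx=s,fy=s,interpolation=cv2.INTER_CUBIC)
o=np.zeros((600,800,3),np.uint8)
o[:300,:400]=f(a,130,215,100,75,4);o[:300,400:]=f(a,245,130,100,75,4)
o[300:,:400]=f(b,315,200,100,75,4);o[300:,400:]=f(b,180,195,100,75,4)
save(o,"crop")
for p in[(343,240),(387,231)]: print(w("top",*p,116).round(1))
print(w("top",221,232,102).round(1))
E
```

```text
[ 479.1 -103.4  116. ]
[ 497.4 -208.   116. ]
[505.6 181.5 102. ]
```

View pics/crop.png

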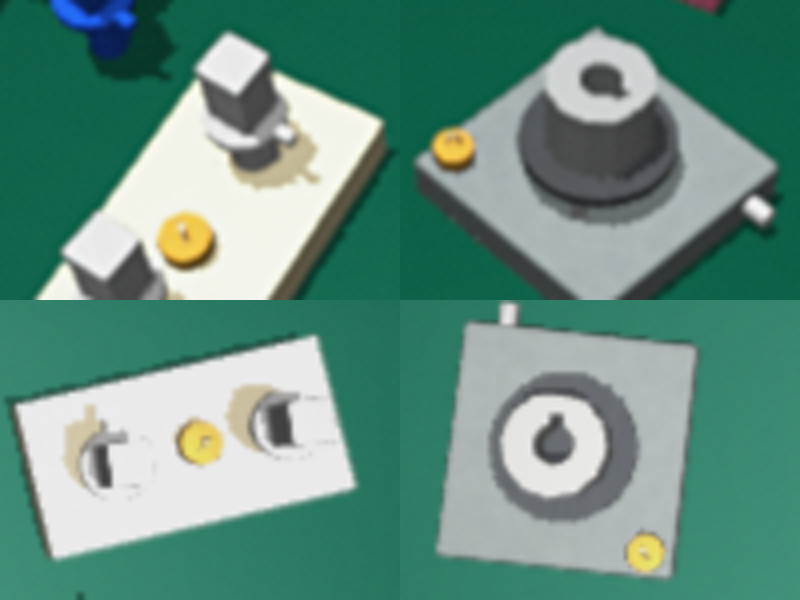

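The two candidates in the scene view are the shafts at (190,238) and (158,285). The one at (190,238), at (345,241) in the top view, is the keyed shaft: a tab sticks out of its collar at scene (201,248), and the other shaft has none. The blue one is a decoy. The target is the grey gauge, with its keyway towards about +x. I'll hover over the shaft and use the wrist camera.

```bash
python3 - <<'E'
from h import *
mv(440,-112,300,26.4); mv(440,-112,300,90)
s=state();c=calibration("wrist");R=Ro.from_euler("xyz",s["ee_rot"],degrees=True).as_matrix()
print("cam in tool",(R.T@(-np.array(c["R"]).T@c["t"]-s["ee_pos"])).round(1),(np.array(c["R"])@R).round(3).tolist(),c["mtx"].tolist())
E
```

```text
shift [ 0.6886 -0.5581 -0.1345] turn [ 0. -0. -0.]
shift [ 0.6886 -0.5581 -0.1345] turn [ 0.    0.   -2.22]
cam in tool [  67.3   -0.4 -153.3] [[-0.001, 1.0, -0.0], [-0.97, -0.001, -0.242], [-0.242, -0.0, 0.97]] [[289.39901756763646, 0.0, 280.41043823370575], [0.0, 289.39901756763646, 209.37498742769688], [0.0, 0.0, 1.0]]
```

Call:
send_rows(deltas=[[[0.069,-0.056,-0.0135],[0,0,0]],[[0.069,-0.056,-0.0135],[0,0,0]],[[0.069,-0.056,-0.0135],[0,0,0]],[[0.069,-0.056,-0.0135],[0,0,0]],[[0.069,-0.056,-0.0135],[0,0,0]],[[0.069,-0.056,-0.0135],[0,0,0]],[[0.069,-0.056,-0.0135],[0,0,0]],[[0.069,-0.056,-0.0135],[0,0,0]],[[0.069,-0.056,-0.0135],[0,0,0]],[[0.069,-0.056,-0.0135],[0,0,0]]])

```text
time_s: 1.6
ee_pos: [440.6, -109.1, 300.8]
ee_rot: [180.0, -0.0, 26.4]
force: [0.5, -1.0, 0.4]
gripper_width: 91.2
gripper_force: 0.0
```

Call:
send_rows(deltas=[[[0,0,0],[0,0,-0.27]],[[0,0,0],[0,0,-0.27]],[[0,0,0],[0,0,-0.27]],[[0,0,0],[0,0,-0.27]],[[0,0,0],[0,0,-0.27]],[[0,0,0],[0,0,-0.27]],[[0,0,0],[0,0,-0.27]],[[0,0,0],[0,0,-0.27]],[[0,0,0],[0,0,0]],[[0,0,0],[0,0,0]]])

```text
time_s: 2.6
ee_pos: [440.2, -110.8, 300.3]
ee_rot: [180.0, 0.0, 88.1]
force: [0.3, 0.3, -0.2]
gripper_width: 91.5
gripper_force: 0.0
```

```bash
python3 - <<'E'
from h import *
s=state();c=calibration("wrist");a=grab_frame("wrist")
print(s["time_s"],s["ee_pos"],s["ee_rot"],s["qpos"].round(1))
np.savez("w1.npz",a=a,R=c["R"],t=c["t"],mtx=c["mtx"])
for n,l in(("wrist","keyed_shaft"),("wrist","plain_shaft"),("wrist","hub_mouth")):print(l,[(round(d["p"],2),d["bbox"]) for d in trace(n,l)])
print(px("wrist",[477,-112,116],c))
save(a,"w1")
E
```

```text
2.6 [ 440.19205497 -110.83466622  300.3147057 ] [1.79988145e+02 6.47822726e-03 8.81191530e+01] [-15.6   5.   97.2  -0.   77.8 -13.7]
keyed_shaft [(0.93, [201.6, 168.7, 39.2, 32.2]), (0.59, [307.4, 246.7, 33.3, 45.6])]
plain_shaft [(0.67, [311.3, 247.7, 28.5, 46.8])]
hub_mouth []
[312.03146217 195.92343255]
```

View pics/w1.png

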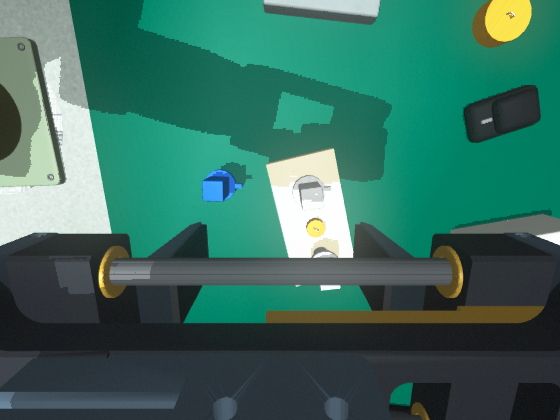

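The wrist view shows the keyed shaft at (312,190), its tab pointing right (+x), and the blue decoy at (219,186). I'll enlarge it.

```bash
python3 - <<'E'
from h import *
a=np.load("w1.npz")["a"][160:220,272:352]
save(cv2.resize(a,None,fx=10,fy=10,interpolation=cv2.INTER_CUBIC),"w1c")
E
```

```text
(no output)
```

View pics/w1c.png

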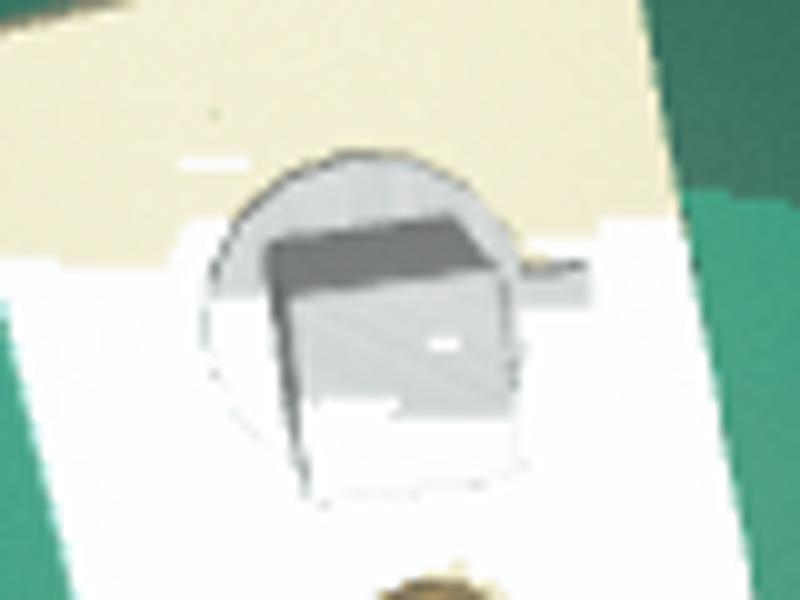

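```bash
python3 - <<'E'
from h import *
d=np.load("w1.npz");c={k:d[k] for k in("R","t","mtx")}
P=lambda u,v,z:w("wrist",272+u/10-.45,160+v/10-.45,z,c)
q=[P(*p,116) for p in[(288,298),(497,267),(525,468),(305,503)]]
print(np.mean(q,0).round(1),[np.linalg.norm(q[i]-q[i-1]).round(1) for i in range(4)])
for i,j in((0,1),(3,2),(3,0),(2,1)):
    e=q[j]-q[i];print(np.degrees(np.arctan2(e[1],e[0])).round(1))
print("collar",P(364,312,72).round(1), "tab", P(592,280,72).round(1))
x=np.mean(q,0);mv(x[0],x[1],250,98)
# hub keyway
b=w("top",180+553/4,195+143/4,102);k=w("top",180+557/4,195+115/4,102);print(b,k)
b=w("scene",245+50,130+78/4,102);k=w("scene",245+225/4,130+92/4,102);print(b,k)
E
```

```text
[ 476.8 -114.6  116. ] [np.float64(25.1), np.float64(24.9), np.float64(24.7), np.float64(26.7)]
6.6
7.4
93.7
97.8
collar [ 476.2 -113.8   72. ] tab [ 506.6 -110.5   72. ]
shift [-0.0052  0.0734  0.1006] turn [ 0.     0.    -0.342]
[502.64564549 -48.29691915 102.        ] [519.18379025 -51.33665849 102.        ]
[508.37068539 187.88776755 102.        ] [525.11134959 188.34311138 102.        ]
```

Call:
send_rows(deltas=[[[-0.0023,0.0365,0],[0,0,0]],[[-0.0023,0.0365,0],[0,0,0]],[[0,0,0],[0,0,-0.145]],[[0,0,0],[0,0,-0.145]],[[0,0,0.07],[0,0,0]],[[0,0,0.07],[0,0,0]],[[0,0,0.07],[0,0,0]],[[0,0,0.05],[0,0,0]],[[0,0,0],[0,0,0]],[[0,0,0],[0,0,0]]])

```text
time_s: 3.8
ee_pos: [477.0, -114.3, 170.8]
ee_rot: [180.0, 0.0, 96.6]
force: [-0.1, -0.0, 0.3]
gripper_width: 91.2
gripper_force: 0.0
```

```bash
python3 - <<'E'
from h import *
s=state();c=calibration("wrist");a=grab_frame("wrist")
print(s["time_s"],s["ee_pos"],s["ee_rot"],s["force"])
x,y=px("wrist",[476.6,-114.3,116],c);print(x,y)
# expected head corners
for z in (116,):
  for p in((13,13),(13,-13),(-13,-13),(-13,13)):
    th=np.radians(6.5);print(px("wrist",[476.6+p[0]*np.cos(th)-p[1]*np.sin(th),-114.3+p[0]*np.sin(th)+p[1]*np.cos(th),z],c).round(1))
u,v=int(x),int(y)
save(cv2.resize(a[v-75:v+75,u-100:u+100],None,fx=4,fy=4,interpolation=cv2.INTER_CUBIC),"w2");print(u-100,v-75)
E
```

```text
3.8 [ 477.03952897 -114.34236098  170.75271413] [1.79983594e+02 9.55952515e-03 9.65641865e+01] [-0.09730123 -0.0030487   0.27508607]
280.76926122188775 229.8892459258918
[298.3 213.2]
[297.8 246.1]
[263.8 246.1]
[263.3 213.2]
180 154
```

View pics/w2.png

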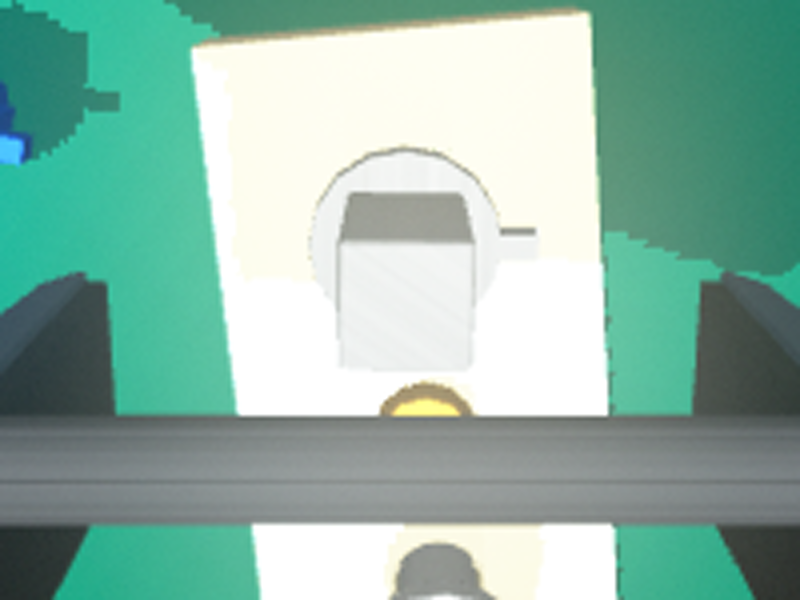

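The wrist view shows the head centred between the fingers at about (281,230), with its flats square to them. I'll descend and grip.

Call:
send_rows(deltas=[[[0,0,0.05],[0,0,0]],[[0,0,0.05],[0,0,0]],[[0,0,0.03],[0,0,0]],[[0,0,0.0175],[0,0,0]],[[0,0,0],[0,0,0]],[[0,0,0],[0,0,0]]])

```text
time_s: 4.45
ee_pos: [477.7, -114.5, 97.7]
ee_rot: [179.9, 0.1, 96.6]
force: [1.4, -0.6, 0.9]
gripper_width: 91.2
gripper_force: 0.0
```

Call:
send_rows(deltas=[[[0,0,0],[0,0,0]],[[0,0,0],[0,0,0]],[[0,0,0],[0,0,0]],[[0,0,0],[0,0,0]],[[0,0,0],[0,0,0]],[[0,0,0],[0,0,0]],[[0,0,0],[0,0,0]],[[0,0,0],[0,0,0]]], grip=1, grip_force=40)

```text
time_s: 5.25
ee_pos: [476.6, -114.2, 96.5]
ee_rot: [-180.0, 0.0, 96.6]
force: [0.2, -0.1, -0.1]
gripper_width: 30.2
gripper_force: 0.0
```

Still closing; I'll wait a bit longer, then lift.

Call:
send_rows(deltas=[[[0,0,0],[0,0,0]],[[0,0,0],[0,0,0]],[[0,0,0],[0,0,0]]])

```text
time_s: 5.55
ee_pos: [476.7, -114.2, 96.5]
ee_rot: [180.0, 0.0, 96.6]
force: [0.4, -0.5, 0.1]
gripper_width: 25.7
gripper_force: 40.0
```

Call:
send_rows(deltas=[[[0,0,-0.01],[0,0,0]],[[0,0,-0.02],[0,0,0]],[[0,0,-0.03],[0,0,0]],[[0,0,-0.06],[0,0,0]],[[0,0,-0.06],[0,0,0]],[[0,0,-0.06],[0,0,0]],[[0,0,-0.06],[0,0,0]],[[0,0,0],[0,0,0]]])

```text
time_s: 6.35
ee_pos: [478.6, -114.8, 251.0]
ee_rot: [179.5, 0.2, 96.6]
force: [0.9, -0.3, -4.2]
gripper_width: 25.8
gripper_force: 40.0
```

```bash
python3 - <<'E'
from h import *
b=w("top",180+153/4,195+143/4,102);k=w("top",180+157/4,195+115/4,102);print(b,k)
mv(507,100,247,96.6)
E
```

```text
[508.72999638 187.9557352  102.        ] [525.17105713 185.43078831 102.        ]
shift [0.4202 0.1057 0.0075] turn [ 0.017  0.007 -0.   ]
```

Call:
send_rows(deltas=[[[0.0585,0.0143,0],[0,0,0]],[[0.0585,0.0143,0],[0,0,0]],[[0.0585,0.0143,0],[0,0,0]],[[0.0585,0.0143,0],[0,0,0]],[[0.0585,0.0143,0],[0,0,0]],[[0.0585,0.0143,0],[0,0,0]],[[0.0585,0.0143,0],[0,0,0]],[[0.0585,0.0143,0],[0,0,0]],[[0,0,0],[0,0,0]],[[0,0,0],[0,0,0]]])

```text
time_s: 7.35
ee_pos: [505.6, 124.8, 245.1]
ee_rot: [-179.8, 0.1, 96.7]
force: [-1.2, -0.0, -3.9]
gripper_width: 25.8
gripper_force: 40.0
```

```bash
python3 - <<'E'
from h import *
s=state();c=calibration("wrist");a=grab_frame("wrist")
print(s["time_s"],s["ee_pos"],s["ee_rot"],s["force"])
np.savez("w3.npz",a=a,R=c["R"],t=c["t"],mtx=c["mtx"])
x,y=px("wrist",[508.5,188,102],c);u,v=int(x),int(y);print(u,v)
u0,v0=max(u-60,0),max(v-40,0)
save(cv2.resize(a[v0:v0+120,u0:u0+160],None,fx=5,fy=5,interpolation=cv2.INTER_CUBIC),"w3");print(u0,v0)
E
```

```text
7.35 [505.61724864 124.82310257 245.10383008] [-1.79816905e+02  6.46463560e-02  9.66818736e+01] [-1.16056606 -0.01567053 -3.85847723]
291 142
231 102
```

View pics/w3.png

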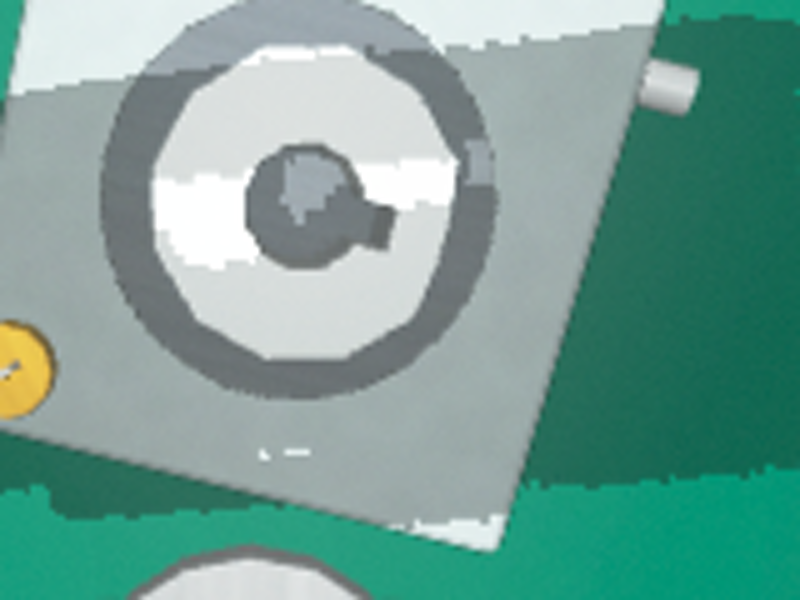

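```bash
python3 - <<'E'
from h import *
d=np.load("w3.npz");c={k:d[k] for k in("R","t","mtx")}
P=lambda u,v,z:w("wrist",231+u/5-.4,102+v/5-.4,z,c)[:2]
ang=lambda e:np.degrees(np.arctan2(e[1],e[0])).round(1)
def circ(pts,z):
    q=np.array([P(*p,z) for p in pts]);A=np.c_[2*q,np.ones(len(q))];s=np.linalg.lstsq(A,(q**2).sum(1),rcond=None)[0]
    return s[:2].round(1),np.sqrt(s[2]+s[:2]@s[:2]).round(1)
print("bore",circ([(245,206),(305,143),(268,160),(305,270),(264,254),(340,155),(342,261)],102))
print("hub",circ([(150,203),(182,97),(262,46),(352,46),(423,90),(459,160),(456,235),(412,322),(350,360),(266,360),(195,322),(153,250)],102))
b=P(305,206,102)
print("key",ang(P(391.5,228.5,102)-b),ang(P(397,205,102)-P(370,198,102)),ang(P(386,252,102)-P(360,243,102)),ang(P(397,205,102)-P(386,252,102))-90)
print("base",ang(P(664,0,30)-P(497,550,30))-90,ang(P(497,550,30)-P(0,430,30)))
# circle of held shaft collar bottom? tcp
E
```

```text
bore (array([508.8, 187.5]), np.float64(12.3))
hub (array([508.3, 187.8]), np.float64(31.6))
key -7.6 -7.5 -12.0 -5.5
base -7.5 -7.2
```

Call:
send_rows(deltas=[[[0.062,0.0103,0],[0,0,0]],[[0.062,0.0103,0],[0,0,0]],[[0,0,0],[0,0,0.164]],[[0,0,0],[0,0,0.164]],[[0,0,0],[0,0,0.164]],[[0,0,0.06],[0,0,0]],[[0,0,0.035],[0,0,0]],[[0,0,0],[0,0,0]],[[0,0,0],[0,0,0]],[[0,0,0],[0,0,0]]])

```text
time_s: 8.4
ee_pos: [510.5, 187.3, 200.2]
ee_rot: [179.9, -0.1, 82.5]
force: [-1.2, 0.3, -3.9]
gripper_width: 26.2
gripper_force: 40.0
```

```bash
python3 - <<'E'
from h import *
s=state();print(s["time_s"],s["ee_pos"],s["ee_rot"],s["force"])
mv(508.6,187.6,188,82.6)
a=grab_frame("wrist");u,v=[int(k) for k in px("wrist",[508.6,187.6,130])]
b=grab_frame("scene");p,q=[int(k) for k in px("scene",[508.6,187.6,110])];print(u,v,p,q)
o=np.zeros((300,800,3),np.uint8)
o[:,:400]=cv2.resize(a[v-90:v+60,u-100:u+100],(400,300),interpolation=cv2.INTER_CUBIC)
o[:,400:]=cv2.resize(b[q-38:q+37,p-50:p+50],(400,300),interpolation=cv2.INTER_CUBIC);save(o,"w4")
E
```

```text
8.4 [510.54400985 187.30211902 200.2204293 ] [ 1.79872683e+02 -5.12661237e-02  8.24515133e+01] [-1.24678458  0.26202388 -3.87102891]
shift [ 0.0001 -0.004   0.0244] turn [ 0.004 -0.002 -0.005]
278 224 295 147
```

View pics/w4.png

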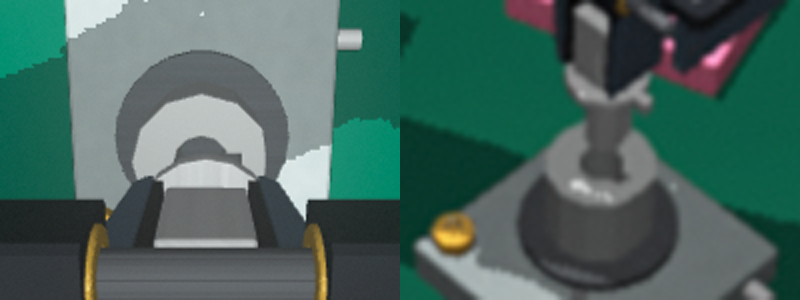

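The view shows the shaft just above the bore, with the keyway parallel to the tab side. I'll correct 2 mm in x and start the insertion.

Call:
send_rows(deltas=[[[0,-0.004,0],[0,0,0]],[[0,0,0.02],[0,0,0]],[[0,0,0.01],[0,0,0]],[[0,0,0],[0,0,0]],[[0,0,0],[0,0,0]]])

```text
time_s: 9.0
ee_pos: [507.6, 187.8, 183.6]
ee_rot: [-180.0, 0.0, 82.5]
force: [-0.5, 0.3, -3.0]
gripper_width: 25.9
gripper_force: 40.0
```

Call:
send_rows(deltas=[[[0,0,0.01],[0,0,0]],[[0,0,0.01],[0,0,0]],[[0,0,0],[0,0,0]],[[0,0,0],[0,0,0]]])

```text
time_s: 9.4
ee_pos: [507.7, 187.8, 173.8]
ee_rot: [-180.0, 0.0, 82.5]
force: [0.4, -0.5, -3.0]
gripper_width: 25.8
gripper_force: 40.0
```

Call:
send_rows(deltas=[[[0,0.0014,0],[0,0,0]],[[0,0,0.01],[0,0,0]],[[0,0,0.006],[0,0,0]],[[0,0,0],[0,0,0]],[[0,0,0],[0,0,0]]])

```text
time_s: 9.9
ee_pos: [508.3, 187.7, 165.8]
ee_rot: [-180.0, 0.0, 82.5]
force: [-0.3, 0.4, -3.8]
gripper_width: 25.8
gripper_force: 40.0
```

Call:
send_rows(deltas=[[[0,0,0.004],[0,0,0]],[[0,0,0.004],[0,0,0]],[[0,0,0.002],[0,0,0]],[[0,0,0],[0,0,0]],[[0,0,0],[0,0,0]]])

```text
time_s: 10.4
ee_pos: [508.4, 187.8, 161.0]
ee_rot: [180.0, 0.0, 82.5]
force: [-0.5, -0.1, -2.8]
gripper_width: 25.7
gripper_force: 40.0
```

Call:
send_rows(deltas=[[[0,0,0.004],[0,0,0]],[[0,0,0.004],[0,0,0]],[[0,0,0],[0,0,0]],[[0,0,0],[0,0,0]]])

```text
time_s: 10.8
ee_pos: [508.4, 187.7, 156.9]
ee_rot: [-180.0, 0.0, 82.5]
force: [0.2, 0.4, -3.9]
gripper_width: 25.7
gripper_force: 40.0
```

The key is in the keyway with no resistance. I'll go on down.

Call:
send_rows(deltas=[[[0,0,0.01],[0,0,0]],[[0,0,0.01],[0,0,0]],[[0,0,0.01],[0,0,0]],[[0,0,0.004],[0,0,0]],[[0,0,0],[0,0,0]],[[0,0,0],[0,0,0]]])

```text
time_s: 11.4
ee_pos: [508.5, 187.7, 140.0]
ee_rot: [180.0, 0.0, 82.5]
force: [-0.7, -0.8, -3.0]
gripper_width: 25.7
gripper_force: 40.0
```

Call:
send_rows(deltas=[[[0,0,0.004],[0,0,0]],[[0,0,0.004],[0,0,0]],[[0,0,0.004],[0,0,0]],[[0,0,0],[0,0,0]],[[0,0,0],[0,0,0]]])

```text
time_s: 11.9
ee_pos: [508.4, 187.7, 134.1]
ee_rot: [180.0, 0.0, 82.5]
force: [-0.8, -0.6, -1.4]
gripper_width: 25.7
gripper_force: 40.0
```

The collar met the rim at about TCP z 134.5, as expected. I'll press on 5.5 mm.

Call:
send_rows(deltas=[[[0,0,0.004],[0,0,0]],[[0,0,0.004],[0,0,0]],[[0,0,0.003],[0,0,0]],[[0,0,0],[0,0,0]],[[0,0,0],[0,0,0]],[[0,0,0],[0,0,0]]])

```text
time_s: 12.5
ee_pos: [508.5, 187.8, 129.2]
ee_rot: [180.0, -0.0, 82.5]
force: [-2.4, -0.5, 4.6]
gripper_width: 25.7
gripper_force: 40.0
```

```bash
python3 - <<'E'
from h import *
f=[]
for i in range(8): grab_frame("scene"); s=state(); f.append(s["force"])
print(np.mean(f,0),s["ee_pos"],s["time_s"],s["gripper_force"],s["torque"])
E
```

```text
[-2.05610377 -0.95557958  5.52955223] [508.46759388 187.75030833 129.19569166] 12.9 39.992825388908386 [-0.2084172   0.45481824  0.04514306]
```

```bash
python3 - <<'E'
from h import *
b=grab_frame("scene");save(cv2.resize(b[110:220,235:345],(600,600),interpolation=cv2.INTER_CUBIC),"fin")
E
```

```text
(no output)
```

View pics/fin.png

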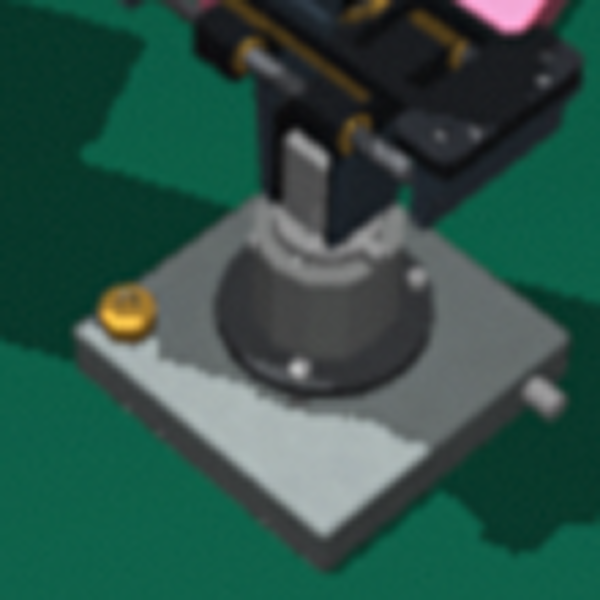

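The collar sits on the hub rim at crop (325,240) with the fingers on the head, and the weight on the gauge hasn't moved. Handing in.

```bash
python3 -c "
from workcell import *
print(job_done())"
```

```text
the job is handed in; nothing more can be done
None
```

I handed the job in with the keyed shaft home in the grey hub, key in the keyway, and the gripper still holding its head and pressing the hub down about 5 mm (estimated from TCP height and force); no verdict was returned.

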